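Refit the igniter knob of the bar's gas burner and keep it pressed

TASK

The tabletop gas burner has just been cleaned and its control is still in pieces. Drop the metal bezel ring over the brass bush until it lies flat on the deck and let go of it; then turn the pointer knob to match the D-shaped spindle, push it fully home and press it all the way in against its spring, as for sparking the igniter. Finish while still gripping the knob and keeping it pressed in, and leave the jigger, the matchbox and the lime where they stand.

Things in the scene. Friction and masses are not known exactly. Their poses are not given: they have to be found in the camera images.
- bezel: Bezel ring: plain metal ring, outside diameter 52 mm, straight through hole of diameter 27 mm, 12 mm high (the outside wall is upright for the lowest 9 mm, bevelled above), 60 g. Starts lying flat on the worktop. Origin at the centre of its underside, z up; yaw does not matter.
- knob: Black pointer knob, 36 mm high, 70 g, standing on its skirt: skirt dia 46 mm up to 8 mm, hub dia 30 mm up to 18 mm, then a grip bar 14 mm wide, upright sides from 18 to 35 mm. The bar runs along the knob's x from -20 mm (blunt end) to +26.5 mm (pointer nose; sides parallel up to +13 mm). Origin: centre of the underside, z up.
- spindle_tip (a point): Top centre of the upright steel spindle, 36 mm above the deck, 26 mm above the bush. D-shaped: dia 14 mm, flat 3 mm from the axis on its -x side (facing the burner's front edge), 1.5 mm chamfer at the top. It does not turn. The knob goes on when its x axis (nose) points along this x axis within 9 degrees; home, the tip touches the end of the bore, 16 mm above the knob's underside.
- spindle (a joint): How far the spindle is pressed in, m: 0 = out, 0.006 = fully in at its stop. Spring return: about 4 N to start, 9.5 N at the stop. With the knob home its underside is 20 mm above the deck with the spindle out, 14 mm with it fully in (2 mm clear of the seated bezel).
- bezel_seat (a point): Point on the spindle's axis on the deck's top face, 55 mm above the worktop, where the bezel's origin belongs. Round it stands the fixed brass bush, dia 24 mm, 10 mm high, rim chamfered. Axes are the burner's: z up, x from the front edge to the pan support. The bush is 45 mm from the front edge, midway along it; the pan support begins 80 mm behind it and rises 34 mm above the deck.
- jigger: Brass double jigger, 44 mm wide, 78 mm high, a bystander standing on the worktop. Origin at the centre of its underside.
- matchbox: Matchbox, 36 x 54 x 15 mm, a bystander lying on the worktop. Origin at the centre of its underside.
- lime: Lime, 53 x 43 x 44 mm, a bystander on the worktop to the right of the burner. Origin at its underside.
- knob_bore (a point): Closed end of the knob's D-shaped bore, on its axis 16 mm above the underside; axes as the knob's. The bore opens downward: diameter 16 mm, its flat 4 mm from the axis on the -x side, below the blunt end of the bar, opposite to the pointer nose.
- hob: The gas burner, fixed: metal slab 320 mm (x) by 260 mm (y), deck 55 mm high, a black pan support on the back part and the spindle and brass bush on the front part, 115 mm toward -x from its centre. Origin: centre of its underside.
Not all that is in view belongs to the job. What is meant by the knob is not pink, and is the smaller of those in its own colour.

How it is judged:
By the outcome, as a careful person would: the job done as asked, in the order asked, and still so for the second after the job is handed in, while the arm keeps its last pose, push and grip.
It also fails if it takes over 58 s, if anything falls off the work surface, if the arm or the gripper's body presses on something with over 40 N, if the wrist force passes 120 N, or if a joint passes its speed limit or range.

ROBOT

A 7-joint arm with a two-finger parallel gripper is mounted at the origin on a cart in front of the work surface, level with it; the furniture and walls round the work are solid. World frame = base frame: x ahead of the robot, y to its left, z up, the work surface at z = 0. Lengths are in m, angles in rad, forces in N, time in s.
With the tool pointing down it reaches from about 0.425 to 0.925 m from the base axis. Payload 6.8 kg.
Tool frame: the origin (TCP) lies midway between the tips of the shut fingers; the grasp point (between the pads) lies r.grip_point_offset behind it (r.grip_point_offset is the distance from the TCP to the grasp point, in m); z points along the fingers, y is the line along which they close (so a half turn about z gives the same grasp; the last joint's range is limited). The gripper opens to 85 mm and grips with 20 to 120 N. Pads are 22 mm wide; open, the fingers measure 114 mm over their backs; the gripper's body (76 mm by 85 mm) begins 54 mm behind the grasp point. The pads swing forward as they close: fully open they stand 13 mm farther back than shut.
Start: joints at [1.037, 0.477, 0.022, 1.555, -0.011, 1.109, -0.083], TCP at [0.279, -0.615, 0.231] pointing down, gripper open.
Joint ranges: [-2.96, 2.96], [-0.34, 2.1], [-1.41, 1.46], [0.24, 2.44], [-1.37, 4.51], [0.17, 1.92], [-2.96, 2.96]. Speed limits (rad/s): [2.39, 2.39, 3.14, 3.14, 3.14, 3.14, 3.14].

INTERFACE

Orientations are given as a rotation vector (axis times angle).
In Python, from bench import r gives the robot as it stands. The module is installed in compiled form; this text tells all that it offers.
- The arm moves only by the shell command python3 -m crank 'ROWS' [FORCE]. ROWS is JSON, a list of rows, each a list of 5 numbers: the shift along the world's x, y, z in units of 200 mm (1.0 is 200 mm), then the turn about the world's z in units of 45 degrees (1.0 is 45 degrees), then the opening, from -1 (shut) to 1 (fully open). In form: [[dx, dy, dz, turn, jaw], ...]. A call has 1 to 8 rows; each row shifts and turns the commanded pose from where the row before left it; what a row does not reach is not made up. A row lasts 1/12 s, in which the tool goes at most 41.7 mm and 7.16 degrees, less where a joint would pass 70% of its speed; a pose out of reach is approached as far as the arm can. A call with a number of a shift or a turn outside -1 to 1 is refused whole. A call with a gripper value outside its range is refused whole. The fingers move at their own pace and stop on an object; FORCE is the grip in N (left out, the last holds). Time passes only in rows, so rows that do not move let the fingers close. It gives the time, the measured TCP pose, the force, the opening and the grip force at its end, in the units of the state.
- r.get_obs(): the state, without advancing time (a new reading comes with each control period).
- r.grab_frame(name): name is "scene" or "top" or "wrist"; returns the picture (420x560x3 uint8, blue, green, red); there is no depth.
- r.camera_model(name): a dict with "fx", "fy", "cx", "cy" (pixels), "R" (3x3) and "t" (3): a world point X has camera coordinates R X + t. Camera axes: x right, y down, z forward; pixel columns grow to the right and rows downward; lengths in m; the calibration is good to about 2 mm. The wrist camera is an equidistant fisheye: a pixel r from the principal point sees the ray r / f radians off the axis. A picture is of the moment at which its call begins: read the wrist's pose just before it. camera_model takes no time and is no camera call; for the wrist camera it gives the pose at the moment of the call.
- r.hand_in(): hands the job in; it is judged then, once.
The state is a dict: "clock": time; "joints": joint angles; "qvel": joint speeds; "tau": joint torques, N m; "tcp_pos": TCP position; "orientation": TCP orientation; "contact_force": force on the tool from outside, world axes, zero at the start; "moment": the same for the moment, N m; "grip_width": finger opening in m; "gripper_force": force on a finger pad.
Only numpy, scipy, OpenCV 4.12 (cv2) and the standard library are available. Lean on these libraries where they do the work, as an engineer would, in place of code of your own. Each camera call takes 0.05 s, during which the arm holds its last target. There are 200 camera calls.

## Working session

There is one attempt and no reset: what is moved stays moved. The work goes in short steps, Python scripts to look and compute and a shell command to move; the robot and the scene stay as the last step left them, time stands still between calls to the robot, and variables do not carry over. Pictures are saved under pics/ and viewed, at most 10 in all, crops included, and the job is handed in when it is done.

```bash
mkdir -p pics
python3 - <<'E'
from bench import r
import cv2,numpy as np
o=r.get_obs(); print({k:np.round(v,3).tolist() for k,v in o.items()}, r.grip_point_offset)
for n in ("scene","top"):
    cv2.imwrite(f"pics/{n}0.png",r.grab_frame(n)); m=r.camera_model(n); print(n,{k:np.round(v,4).tolist() for k,v in m.items()})
E
```

```text
{'clock': 0.0, 'joints': [1.037, 0.478, 0.022, 1.556, -0.012, 1.109, -0.083], 'qvel': [0.0, -0.001, 0.0, 0.002, -0.002, -0.0, 0.002], 'tau': [0.0, -59.645, 1.608, -28.119, 0.012, 0.009, 0.0], 'tcp_pos': [0.279, -0.614, 0.23], 'orientation': [-3.069, -0.663, 0.001], 'contact_force': [0.728, 0.253, 0.655], 'moment': [-0.032, 0.031, -0.039], 'gripper_force': 0.0, 'grip_width': 0.085} 0.0187
scene {'fx': 511.2333, 'fy': 511.2333, 'cx': 280.4066, 'cy': 212.5558, 'R': [[-0.7986, -0.6014, -0.025], [-0.2563, 0.3773, -0.8899], [0.5446, -0.7043, -0.4554]], 't': [0.4665, 0.2076, 1.2966]}
top {'fx': 464.5811, 'fy': 464.5811, 'cx': 281.1774, 'cy': 206.8854, 'R': [[-0.0258, -0.9995, 0.0169], [-0.9899, 0.0232, -0.1399], [0.1394, -0.0203, -0.99]], 't': [0.0141, 0.5546, 1.2936]}
```

View pics/scene0.png

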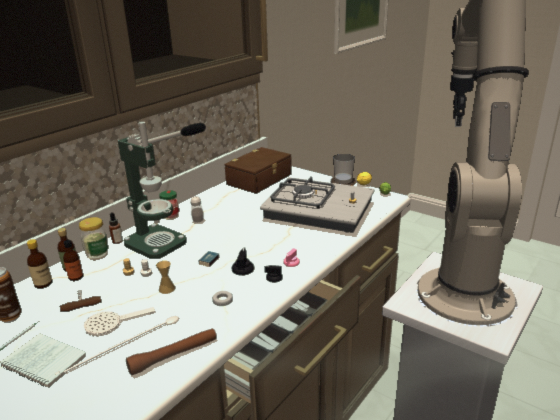

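View pics/top0.png

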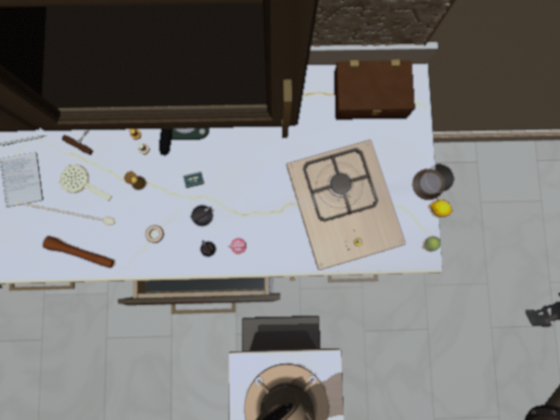

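The scene view shows the bezel at (222,297), the small black knob at (273,272), the larger black one at (243,262), the pink one at (291,257) and the spindle at (353,198). In the top view they are: bezel (154,234), knob (208,248), bigger knob (202,215), spindle about (358,242). Next I'll enlarge these areas and work out positions.

```bash
cat > h.py <<'E'
from bench import r
import cv2,numpy as np
from scipy.spatial.transform import Rotation as Ro
def ray(n,u,v,m=None):
    m=m or r.camera_model(n); R=np.array(m["R"]);t=np.array(m["t"])
    a=np.array([(u-m["cx"])/m["fx"],(v-m["cy"])/m["fy"]])
    if n=="wrist":
        th=np.linalg.norm(a); d=np.r_[a/max(th,1e-9)*np.sin(th),np.cos(th)]
    else: d=np.r_[a,1]
    return -R.T@t, R.T@d
def at(n,u,v,z,m=None):
    c,d=ray(n,u,v,m); return (c+d*(z-c[2])/d[2])[:2]
def proj(n,X,m=None):
    m=m or r.camera_model(n); p=np.array(m["R"])@np.array(X)+np.array(m["t"])
    if n=="wrist":
        q=np.linalg.norm(p[:2]); th=np.arctan2(q,p[2]); a=p[:2]/max(q,1e-9)*th
    else: a=p[:2]/p[2]
    return np.array([m["cx"]+m["fx"]*a[0],m["cy"]+m["fy"]*a[1]])
E
python3 - <<'E'
from h import *
T=cv2.imread("pics/top0.png");S=cv2.imread("pics/scene0.png")
f=lambda I,u,v,w,h:cv2.resize(I[v-h//2:v+h//2,u-w//2:u+w//2],(400,300),interpolation=cv2.INTER_CUBIC)
cv2.imwrite("pics/m1.png",np.vstack([np.hstack([f(T,214,240,80,60),f(T,345,240,120,90)]),np.hstack([f(S,267,270,80,60),f(S,350,200,80,60)])]))
print("bezel",at("top",154,234,.012),at("scene",222,297,.012))
print("knob",at("top",208,248,.02),at("scene",273,272,.02))
print("spin",at("top",358,242,.08),at("scene",353,198,.08))
print("jig",at("top",135,181,.07),"mb",at("top",194,180,.015))
for c in [(371,141),(404,243),(320,268),(288,163)]: print(at("top",*c,.055))
E
```

```text
bezel [0.48805563 0.36931129] [0.48670558 0.37444042]
knob [0.44336991 0.21278136] [0.44238016 0.22051704]
spin [ 0.44623662 -0.20797895] [ 0.43451031 -0.18952699]
jig [0.63335653 0.40949931] mb [0.64376068 0.25367141]
[ 0.73930313 -0.26475231]
[ 0.44172373 -0.34226981]
[ 0.37807872 -0.10291848]
[ 0.67926082 -0.02212912]
```

View pics/m1.png

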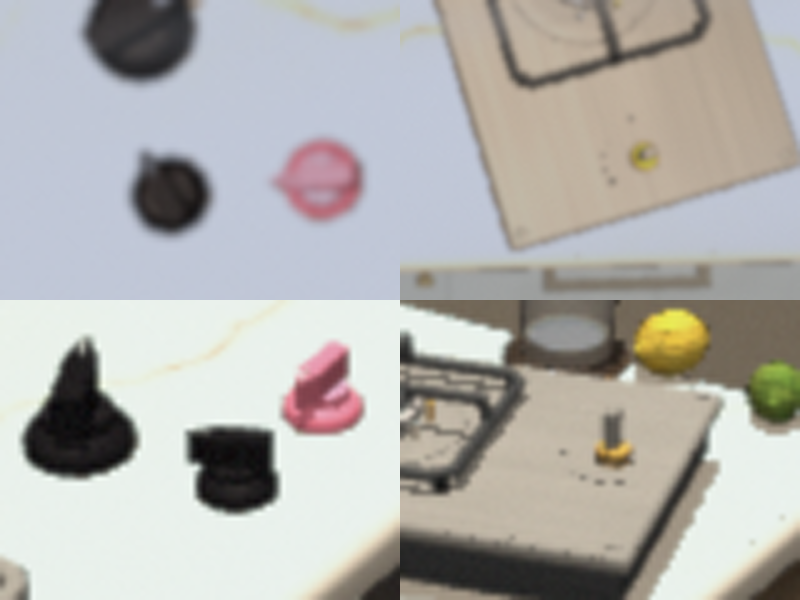

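The small black knob is at about (0.443, 0.216) with its nose at roughly +30°, and its bar runs through crop point (170,195). The hob edges give a yaw of about 15°, and the bush is near (0.448, -0.208). All of that is within reach and matches the given sizes. I'll fly over the spindle first to look with the wrist camera.

```bash
python3 -m crank '[[0.07,0.17,0,-0.1,1],[0.07,0.17,0,-0.1,1],[0.07,0.17,0,0,1],[0.07,0.17,0,0,1],[0.07,0.17,0,0,1],[0.07,0.17,0,0,1],[0.07,0.17,0,0,1],[0.07,0.17,0,0,1]]' && python3 -m crank '[[0.07,0.17,0,0,1],[0.07,0.17,0,0,1],[0.07,0.17,0,0,1],[0.07,0.17,0,0,1],[0,0,0,0,1],[0,0,0,0,1]]'
python3 - <<'E'
from h import *
o=r.get_obs();print(o["clock"],o["tcp_pos"],o["orientation"])
m=r.camera_model("wrist"); I=r.grab_frame("wrist"); cv2.imwrite("pics/w1.png",I); np.save("w1.npy",m,allow_pickle=True)
print({k:np.round(v,3).tolist() for k,v in m.items()}, "cam",-np.array(m["R"]).T@m["t"])
print(proj("wrist",[.448,-.208,.091]),proj("wrist",[.448,-.208,.065]))
E
```

```text
clock: 0.77
tcp_pos: [0.3909, -0.3409, 0.2311]
orientation: [-3.113, -0.421, 0.001]
contact_force: [0.9, -0.3, 0.1]
grip_width: 0.0851
gripper_force: 0.0
clock: 1.27
tcp_pos: [0.4475, -0.2044, 0.2312]
orientation: [-3.112, -0.429, 0.0]
contact_force: [-0.1, -2.0, 0.1]
grip_width: 0.0859
gripper_force: 0.0
1.2667 [ 0.44751415 -0.20439028  0.23116845] [-3.11165129e+00 -4.28813039e-01  1.83384403e-04]
{'fx': 325.192, 'fy': 325.192, 'cx': 278.782, 'cy': 207.762, 'R': [[0.27, -0.963, 0.0], [-0.922, -0.258, 0.289], [-0.278, -0.078, -0.957]], 't': [-0.318, 0.323, 0.488]} cam [ 0.51884471 -0.18475267  0.37370684]
[280.56726818 194.77142046] [280.41315243 188.07750048]
```

View pics/w1.png

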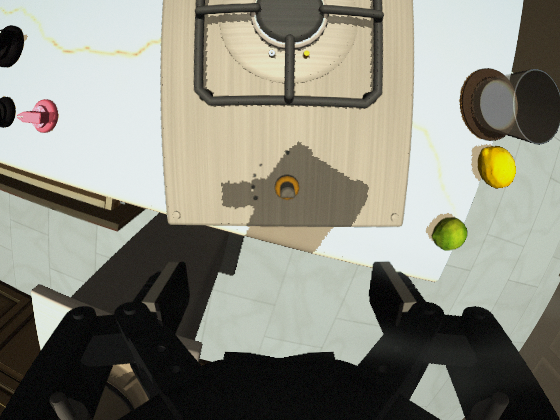

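The wrist view shows the bush at about (287,188), centred in the hob's front part, with the hob square to the image. The lime is clear at the right, around (450,234). I'll fit the bush silhouette and the hob's front edge.

```bash
cat >> h.py <<'E'
from scipy.optimize import minimize
def blob(mask,u,v,rad):
    k=np.zeros_like(mask); cv2.circle(k,(int(u),int(v)),rad,255,-1); mk=mask&k
    pts=cv2.findNonZero(cv2.morphologyEx(mk,cv2.MORPH_OPEN,np.ones((2,2),np.uint8)))
    H=cv2.convexHull(pts); out=np.zeros_like(mask); cv2.fillConvexPoly(out,H,255); return out
def fit(n,mask,rings,x0,m):
    """rings [(z,r)]; finds xy whose projected hull best matches the mask (soft IoU)"""
    t=np.linspace(0,2*np.pi,48); M=cv2.resize(mask,None,fx=4,fy=4,interpolation=cv2.INTER_NEAREST)>0
    def cost(p):
        P=[proj(n,[p[0]+q*np.cos(a),p[1]+q*np.sin(a),z],m) for z,q in rings for a in t]
        H=cv2.convexHull(np.float32((np.array(P)+.5)*4*16)).round().astype(np.int32)
        D=np.zeros(M.shape,np.uint8); cv2.fillConvexPoly(D,H,255,shift=4)
        D=D>0; return 1-(D&M).sum()/(D|M).sum()
    s=minimize(cost,x0,method="Nelder-Mead",options=dict(initial_simplex=np.array([x0,np.add(x0,[.006,0]),np.add(x0,[0,.006])]),xatol=5e-5,fatol=1e-4))
    return s.x,s.fun
E
python3 - <<'E'
from h import *
I=cv2.imread("pics/w1.png");m=np.load("w1.npy",allow_pickle=True).item()
h=cv2.cvtColor(I,cv2.COLOR_BGR2HSV)
k=cv2.inRange(h,(8,130,60),(32,255,255)); B=blob(k,287,188,25); print("bbox",cv2.boundingRect(B),cv2.countNonZero(B))
print("bush",fit("wrist",B,[(.055,.012),(.064,.012),(.065,.011)],np.array([.445,-.208]),m))
# spindle tip: grey within the bush
g=cv2.inRange(h,(0,0,0),(180,90,255))&B; print("grey",cv2.boundingRect(g),cv2.moments(g,True)["m10"]/max(1,cv2.moments(g,True)["m00"]))
# hob side edges: corners near image (168,222),(405,226) ; scan for deck side edges
gr=cv2.cvtColor(I,cv2.COLOR_BGR2GRAY).astype(float)
for lo,hi in((150,185),(390,425)):
    P=[]
    for v in range(110,200,3):
        c=np.abs(cv2.Sobel(I[:,:,0],cv2.CV_64F,1,0,ksize=3)[v,lo:hi]); u=lo+(c*np.arange(len(c))*(c>c.max()*.5)).sum()/(c*(c>c.max()*.5)).sum(); P.append(at("wrist",u,v,.055,m))
    l=cv2.fitLine(np.float32(P),cv2.DIST_HUBER,0,.001,.001).ravel(); print("edge yaw",np.degrees(np.arctan(l[1]/l[0])),l)
P=[]
for u in range(190,380,5):
    if 235<u<325: continue
    c=np.abs(cv2.Sobel(I[:,:,0],cv2.CV_64F,0,1,ksize=3)[215:236,u]); P.append(at("wrist",u,215+c.argmax(),.055,m))
l=cv2.fitLine(np.float32(P),cv2.DIST_HUBER,0,.001,.001).ravel(); print("front",np.degrees(np.arctan2(-l[0],l[1])),l)
E
```

```text
bbox (276, 177, 24, 24) 453
bush (array([ 0.44961082, -0.2131364 ]), np.float64(0.1071869597431464))
grey (281, 182, 19, 19) 288.0406091370558
edge yaw 15.029224 [ 0.96579367  0.25931168  0.44816047 -0.07986248]
edge yaw 14.912083 [ 0.9663218   0.2573366   0.5193062  -0.32593325]
front -164.68295 [ 0.26415986 -0.9644789   0.40631828 -0.21713461]
```

```bash
python3 -m crank '[[0,0.2,0,0,1],[0,0.2,0,0,1],[0,0.2,0,0,1],[0,0.2,0,0,1],[0,0.2,0,0,1],[0,0.2,0,0,1],[0,0.2,0,0,1],[0,0.2,0,0,1]]' >/dev/null && python3 -m crank '[[0,0.2,0,0,1],[0,0.2,0,0,1],[0,0.08,0,0,1],[0,0,0,0,1],[0,0,0,0,1]]'
python3 - <<'E'
from h import *
m=r.camera_model("wrist"); I=r.grab_frame("wrist"); cv2.imwrite("pics/w2.png",I); np.save("w2.npy",m,allow_pickle=True)
print(proj("wrist",[.443,.216,.0]))
E
python3 -m crank '[[0.06,0.2,-0.07,0,1],[0.06,0.2,-0.07,0,1],[0.06,0.2,-0.07,0,1],[0.02,0.18,-0.07,0,1],[0,0,0,0,1],[0,0,0,0,1]]'
python3 - <<'E'
from h import *
m=r.camera_model("wrist"); I=r.grab_frame("wrist"); cv2.imwrite("pics/w3.png",I); np.save("w3.npy",m,allow_pickle=True)
J=cv2.imread("pics/w2.png"); c=proj("wrist",[.443,.216,.0],np.load("w2.npy",allow_pickle=True).item()).astype(int)
K=cv2.resize(J[max(0,c[1]-60):c[1]+60,c[0]-60:c[0]+60],(420,420),interpolation=cv2.INTER_CUBIC)
cv2.imwrite("pics/m2.png",cv2.resize(np.hstack([I,K]),(800,343))); print(c,proj("wrist",[.488,.372,.006]))
E
```

```text
clock: 2.4
tcp_pos: [0.4472, 0.2084, 0.2309]
orientation: [3.113, 0.42, -0.001]
contact_force: [-0.3, 0.4, 0.1]
grip_width: 0.0854
gripper_force: 0.0
[269.96867783 177.39043248]
clock: 2.95
tcp_pos: [0.485, 0.358, 0.1759]
orientation: [3.112, 0.42, -0.004]
contact_force: [0.1, -0.5, -0.4]
grip_width: 0.0853
gripper_force: 0.0
[271 177] [263.48754094 181.36952955]
```

View pics/m2.png

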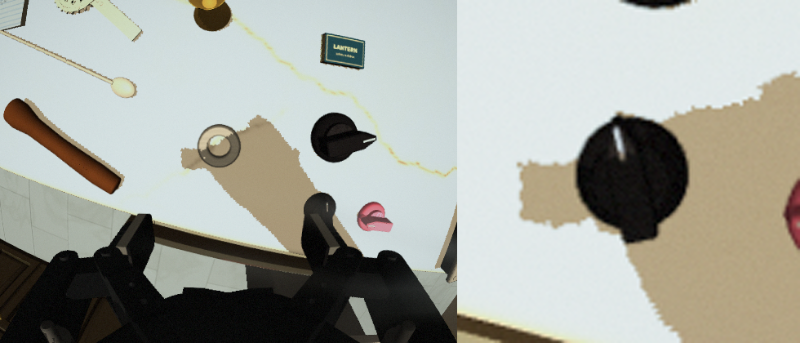

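The bezel sits at about (267,179) in the wrist image, in the gripper's shadow. The knob's white mark and nose point up and slightly left in the crop, from (640,235) to (617,122), so its yaw is about 27°. I'll fit both.

```bash
cat >> h.py <<'E'
def knobfit(n,mask,x0,m,z0=0.,S=4):
    t=np.linspace(0,2*np.pi,40); M=cv2.resize(mask,None,fx=S,fy=S,interpolation=cv2.INTER_NEAREST)>0
    L=[(.023*np.cos(a),.023*np.sin(a),z) for z in(0,.008) for a in t]+[(x,y,z) for z in(.018,.035) for x,y in((-.02,.007),(-.02,-.007),(.013,.007),(.013,-.007),(.0265,0))]
    L=np.array(L)
    def cost(p):
        c,s=np.cos(p[2]),np.sin(p[2])
        P=[proj(n,[p[0]+c*x-s*y,p[1]+s*x+c*y,z0+z],m) for x,y,z in L]
        H=cv2.convexHull(np.float32((np.array(P)+.5)*S*16)).round().astype(np.int32)
        D=np.zeros(M.shape,np.uint8); cv2.fillConvexPoly(D,H,255,shift=4); D=D>0; return 1-(D&M).sum()/(D|M).sum()
    x0=np.array(x0); s=minimize(cost,x0,method="Nelder-Mead",options=dict(initial_simplex=np.vstack([x0]+[x0+d for d in np.diag([.006,.006,.15])]),xatol=1e-4,fatol=1e-4)); return s.x,s.fun
E
python3 - <<'E'
from h import *
I=cv2.imread("pics/w3.png");m=np.load("w3.npy",allow_pickle=True).item(); h=cv2.cvtColor(I,cv2.COLOR_BGR2HSV)
for q in((267,179),(267,190),(267,155),(267,200),(300,180),(243,179),(255,185)): print(q,h[q[1],q[0]],end=" ")
g=cv2.medianBlur(cv2.cvtColor(I,cv2.COLOR_BGR2GRAY),3)[140:220,220:315]
print("\nhough",[ (c+[220,140,0]).round(1) for c in np.atleast_2d(np.squeeze(cv2.HoughCircles(cv2.resize(g,None,fx=4,fy=4,interpolation=cv2.INTER_CUBIC),cv2.HOUGH_GRADIENT_ALT,1,20,param1=150,param2=.5,minRadius=30,maxRadius=130)))/4])
print("pix scale r26,r13.5:",[np.linalg.norm(proj("wrist",[.488,.372+q,z],m)-proj("wrist",[.488,.372,z],m)) for q,z in((.026,.009),(.0135,.012))])
J=cv2.imread("pics/w2.png");m2=np.load("w2.npy",allow_pickle=True).item()
k=cv2.inRange(J.max(2),0,75); K=blob(k,271,177,40); print("knob bbox",cv2.boundingRect(K))
x,f=knobfit("wrist",K,[.443,.214,.45],m2); print("knob",x[:2],np.degrees(x[2]),f)
m3=m; cv2.imwrite("pics/kd.png",K)
E
```

```text
(267, 179) [ 19  77 165] (267, 190) [ 19  73 119] (267, 155) [ 19  62 139] (267, 200) [ 21  62 107] (300, 180) [ 19  75 169] (243, 179) [ 20  61 143] (255, 185) [25 53 63] 
hough [array([269.2, 177.8,  26.2]), array([269.2, 177.8,  15.1]), array([269.2, 177.8,  12.1])]
pix scale r26,r13.5: [np.float64(26.680239485174074), np.float64(13.994877155478846)]
knob bbox (254, 159, 39, 44)
knob [0.443586   0.21388262] 30.772091839104196 0.043416598041906895
```

Run:
```python
from h import *
m=np.load("w3.npy",allow_pickle=True).item();I=cv2.imread("pics/w3.png")
for z in(.004,.009): print(at("wrist",269.2,177.8,z,m))
# silhouette fit: edge of ring via radial gradient, ring rings model
h=cv2.cvtColor(I,cv2.COLOR_BGR2HSV)
lap=cv2.Canny(cv2.medianBlur(I,3),40,90); ys,xs=np.nonzero(lap); d=np.hypot(xs-269.2,ys-177.8); s=(d>23.5)&(d<29)
e=cv2.fitEllipseDirect(np.float32(np.c_[xs,ys][s])); print(s.sum(),e, at("wrist",*e[0],.006,m))
m1=np.load("w1.npy",allow_pickle=True).item(); J=cv2.imread("pics/w1.png")
ys,xs=np.nonzero(cv2.Canny(J,60,150)); d=np.hypot(xs-287.5,ys-188.5); s=(d>9.5)&(d<15)
e=cv2.fitEllipseDirect(np.float32(np.c_[xs,ys][s])); print(s.sum(),e,at("wrist",*e[0],.060,m1),at("wrist",*e[0],.063,m1))
o=r.get_obs();print(o["tcp_pos"])
```

```text
[0.49175732 0.36904496]
[0.49279114 0.36918123]
260 ((268.5067138671875, 178.0372314453125), (51.956512451171875, 53.29698944091797), 43.118125915527344) [0.49176297 0.3696938 ]
97 ((286.63507080078125, 187.40940856933594), (22.414274215698242, 24.552024841308594), 175.2024383544922) [ 0.45001976 -0.21211269] [ 0.45067794 -0.21185105]
[0.48565421 0.35653322 0.17664108]
```

```bash
python3 -m crank '[[0.03,0.065,-0.15,0,1],[0,0,-0.2,0,1],[0,0,-0.2,0,1],[0,0,-0.2,0,1],[0,0,-0.1,0,1],[0,0,-0.04,0,1],[0,0,0,0,1],[0,0,0,0,1]]' 60; python3 -c "
from h import *
o=r.get_obs();print(o['tcp_pos'],o['contact_force']);print(r.camera_model('wrist')['t'])"
```

```text
clock: 3.67
tcp_pos: [0.4924, 0.3708, 0.001]
orientation: [-3.114, -0.418, -0.003]
contact_force: [-0.2, -0.3, 0.3]
grip_width: 0.0853
gripper_force: 0.0
[0.49240845 0.37083766 0.00101128] [-0.23705797 -0.31769202  0.29801071]
[0.22813756 0.57768954 0.3234479 ]
```

```bash
python3 -m crank '[[0,-0.004,-0.01,0,1],[0,0,0,0,-1],[0,0,0,0,-1],[0,0,0,0,-1],[0,0,0,0,-1],[0,0,0,0,-1],[0,0,0,0,-1],[0,0,0,0,-1]]' 60; python3 -m crank '[[0,0,0,0,-1],[0,0,0,0,-1]]'
python3 - <<'E'
from h import *
I=r.grab_frame("wrist"); cv2.imwrite("pics/w4.png",I)
E
```

```text
clock: 4.33
tcp_pos: [0.4916, 0.3715, -0.0009]
orientation: [-3.113, -0.421, -0.003]
contact_force: [-1.0, -1.7, 8.6]
grip_width: 0.0495
gripper_force: 61.5
clock: 4.5
tcp_pos: [0.4916, 0.3715, -0.0009]
orientation: [-3.113, -0.421, -0.003]
contact_force: [-1.3, -2.1, 8.7]
grip_width: 0.0499
gripper_force: 61.5
```

View pics/w4.png

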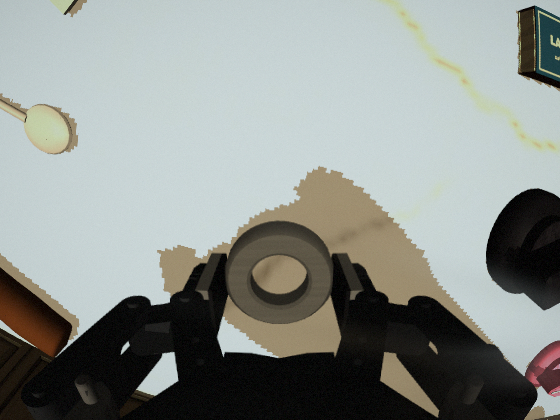

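The bezel is held squarely between the pads. Its outline spans u 226–333 and v 221–324, and the hole is centred near (279,272). I'll work out where it sits relative to the TCP, then lift.

```bash
python3 - <<'E'
from h import *
m=r.camera_model("wrist"); o=r.get_obs(); p=o["tcp_pos"]; t=np.linspace(0,2*np.pi,90)
tx=np.array([np.cos(np.radians(15.4)),np.sin(np.radians(15.4))])
def bb(c,rings):
    P=np.array([proj("wrist",[c[0]+q*np.cos(a),c[1]+q*np.sin(a),z],m) for z,q in rings for a in t]); return np.r_[P.min(0),P.max(0)].round(1)
for d in(-.003,0,.003):
    c=p[:2]+d*tx; print(d,"outer",bb(c,[(0,.026),(.009,.026),(.012,.023)]),"holetop",bb(c,[(.012,.0135)]))
I=cv2.imread("pics/w4.png"); g=cv2.cvtColor(I,cv2.COLOR_BGR2GRAY).astype(int)
print("col279",[(v,g[v,279]) for v in range(214,332,2)])
print("row272",[(u,g[272,u]) for u in range(224,336,2)])
E
python3 -m crank '[[0,0,0.05,0,-1],[0,0,0.2,0,-1],[0,-0.05,0.2,0,-1],[0,-0.1,0.2,0,-1],[-0.01,-0.2,0.15,0,-1],[-0.01,-0.2,0,0,-1],[-0.01,-0.2,0,0,-1],[-0.01,-0.2,0,0,-1]]'
```

```text
-0.003 outer [222.9 224.7 333.3 327.1] holetop [248.8 260.4 307.4 310.5]
0 outer [222.4 218.5 333.8 322.4] holetop [248.5 254.2 307.7 305.4]
0.003 outer [222.  212.3 334.2 317.7] holetop [248.2 248.  307.9 300.1]
col279 [(214, np.int64(144)), (216, np.int64(144)), (218, np.int64(144)), (220, np.int64(120)), (222, np.int64(48)), (224, np.int64(47)), (226, np.int64(52)), (228, np.int64(57)), (230, np.int64(62)), (232, np.int64(66)), (234, np.int64(65)), (236, np.int64(86)), (238, np.int64(86)), (240, np.int64(86)), (242, np.int64(87)), (244, np.int64(88)), (246, np.int64(86)), (248, np.int64(86)), (250, np.int64(87)), (252, np.int64(86)), (254, np.int64(64)), (256, np.int64(116)), (258, np.int64(123)), (260, np.int64(121)), (262, np.int64(128)), (264, np.int64(133)), (266, np.int64(131)), (268, np.int64(135)), (270, np.int64(139)), (272, np.int64(142)), (274, np.int64(141)), (276, np.int64(141)), (278, np.int64(142)), (280, np.int64(144)), (282, np.int64(144)), (284, np.int64(143)), (286, np.int64(143)), (288, np.int64(145)), (290, np.int64(145)), (292, np.int64(144)), (294, np.int64(5
[... 1051 characters left out ...]
nt64(142)), (286, np.int64(142)), (288, np.int64(144)), (290, np.int64(142)), (292, np.int64(142)), (294, np.int64(141)), (296, np.int64(142)), (298, np.int64(142)), (300, np.int64(142)), (302, np.int64(146)), (304, np.int64(141)), (306, np.int64(110)), (308, np.int64(68)), (310, np.int64(76)), (312, np.int64(86)), (314, np.int64(85)), (316, np.int64(88)), (318, np.int64(87)), (320, np.int64(85)), (322, np.int64(85)), (324, np.int64(84)), (326, np.int64(83)), (328, np.int64(85)), (330, np.int64(63)), (332, np.int64(50)), (334, np.int64(4))]
clock: 5.22
tcp_pos: [0.483, 0.1877, 0.1512]
orientation: [-3.113, -0.422, -0.003]
contact_force: [1.0, -0.5, 0.1]
grip_width: 0.0496
gripper_force: 62.8
```

```bash
python3 -m crank '[[-0.02,-0.2,0,0,-1],[-0.02,-0.2,0,0,-1],[-0.02,-0.2,0,0,-1],[-0.02,-0.2,0,0,-1],[-0.02,-0.2,0,0,-1],[-0.02,-0.2,0,0,-1],[-0.02,-0.2,0,0,-1],[-0.02,-0.2,0,0,-1]]'>/dev/null; python3 -m crank '[[0,-0.2,0,0,-1],[0,-0.2,0,0,-1],[0,0,-0.1,0,-1],[0,0,-0.1,0,-1],[0,0,0,0,-1],[0,0,0,0,-1]]'
python3 - <<'E'
from h import *
o=r.get_obs();m=r.camera_model("wrist");I=r.grab_frame("wrist"); cv2.imwrite("pics/w5.png",I);np.save("w5.npy",m,allow_pickle=True)
print(o["tcp_pos"],proj("wrist",[.4500,-.2125,.091],m))
cv2.imwrite("pics/m5.png",cv2.resize(I[200:340,200:360],(800,700))[:600])
E
```

```text
clock: 6.38
tcp_pos: [0.4505, -0.2103, 0.1097]
orientation: [-3.112, -0.422, 0.003]
contact_force: [1.3, -0.5, 0.6]
grip_width: 0.0498
gripper_force: 62.8
[ 0.45050628 -0.21032714  0.10971601] [281.80711436 254.03088664]
```

View pics/m5.png

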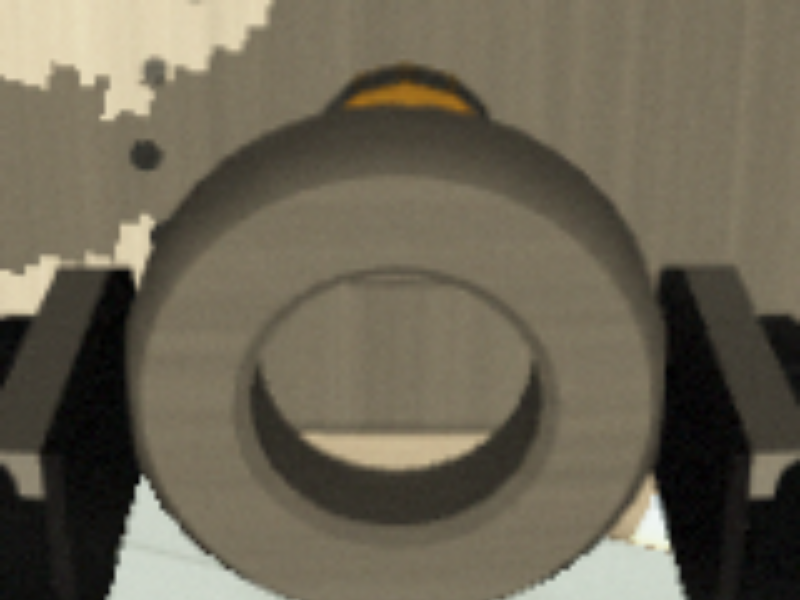

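Above the bezel, the far rim of the bush shows at u≈281.5 with its apex at v≈213, and the orange starts at v≈216.5. The thin arc at the top of the hole is the near edge of the tip. I'll compare these with the projections.

Run:
```python
from h import *
m=np.load("w5.npy",allow_pickle=True).item(); tx=np.array([np.cos(.2618),np.sin(.2618)])
c=np.array([.45,-.2125]); t=np.linspace(0,2*np.pi,180)
for z,q in((.055,.012),(.064,.012),(.065,.011),(.055,.013)):
    P=np.array([proj("wrist",[c[0]+q*np.cos(a),c[1]+q*np.sin(a),z],m) for a in t]); print(z,q,P[P[:,1].argmin()].round(1))
print("1mm x:",proj("wrist",[*(c+.001*tx),.065],m)-proj("wrist",[*c,.065],m), "1mm y", proj("wrist",[c[0]-.26e-3,c[1]+.966e-3,.065],m)-proj("wrist",[*c,.065],m))
P=np.array([proj("wrist",[c[0]+.007*np.cos(a),c[1]+.007*np.sin(a),.091],m) for a in t]);print("tip v",P.min(0),P.max(0))
P=np.array([proj("wrist",[.4500+.0135*np.cos(a),-.2103+.0135*np.sin(a),.111],m) for a in t]);print("hole underside",P.min(0),P.max(0), "zoom px", )
```

```text
0.055 0.012 [281.2 212.9]
0.064 0.012 [281.3 217.4]
0.065 0.011 [281.3 219.5]
0.055 0.013 [281.2 211.4]
1mm x: [ 0.01545202 -1.49840328] 1mm y [-1.61471191 -0.00835954]
tip v [268.96784014 242.24467733] [294.63784182 265.43210365]
hole underside [250.17549669 244.94688195] [305.39511463 293.52964431] zoom px
```

The bush matches the prediction to within about 0.5 mm. I'll correct y by -2.2 mm and lower it.

```bash
python3 -m crank '[[0,-0.011,0,0,-1],[0,0,0,0,-1],[0,0,-0.05,0,-1],[0,0,-0.05,0,-1],[0,0,-0.05,0,-1],[0,0,-0.05,0,-1],[0,0,0,0,-1],[0,0,0,0,-1]]' && python3 -m crank '[[0,0,-0.015,0,-1],[0,0,-0.015,0,-1],[0,0,0,0,-1],[0,0,0,0,-1]]'
```

```text
clock: 7.1
tcp_pos: [0.4505, -0.2128, 0.0687]
orientation: [-3.112, -0.421, 0.003]
contact_force: [0.1, 0.4, -1.4]
grip_width: 0.0497
gripper_force: 62.8
clock: 7.43
tcp_pos: [0.4512, -0.2132, 0.0639]
orientation: [3.113, 0.421, 0.0]
contact_force: [0.4, 0.4, -0.9]
grip_width: 0.0501
gripper_force: 62.8
```

```bash
python3 -m crank '[[0,0,-0.01,0,-1],[0,0,-0.01,0,-1],[0,0,0,0,-1]]' && python3 -m crank '[[0,0,-0.01,0,-1],[0,0,-0.01,0,-1],[0,0,0,0,-1]]'
```

```text
clock: 7.68
tcp_pos: [0.4511, -0.213, 0.0596]
orientation: [-3.113, -0.421, 0.0]
contact_force: [0.8, -0.2, -0.9]
grip_width: 0.0497
gripper_force: 62.8
clock: 7.93
tcp_pos: [0.451, -0.213, 0.0554]
orientation: [-3.113, -0.421, 0.001]
contact_force: [0.6, 1.7, -1.8]
grip_width: 0.05
gripper_force: 62.7
```

```bash
python3 -m crank '[[0,0,-0.005,0,-1],[0,0,0,0,-1],[0,0,0,0,-1]]' | grep -E "tcp|force"; python3 -m crank '[[0,0,-0.003,0,-1],[0,0,0,0,-1],[0,0,0,0,-1]]'| grep -E "tcp|force"
```

```text
tcp_pos: [0.4512, -0.213, 0.0547]
contact_force: [0.3, 1.7, -2.7]
gripper_force: 62.7
tcp_pos: [0.4512, -0.213, 0.0542]
contact_force: [0.1, 1.9, -2.0]
gripper_force: 62.8
```

```bash
python3 -m crank '[[0,0,0,0,0],[0,0,0,0,1],[0,0,0,0,1],[0,0,0,0,1],[0,0,0,0,1],[0,0,0,0,1]]'; python3 -m crank '[[0,0,0.1,0,1],[0,0,0.2,0,1],[0,0,0.2,0,1],[0,0,0.2,0,1],[0,0,0.18,0,1],[0,0,0,0,1],[0,0,0,0,1]]'| grep tcp
python3 - <<'E'
from h import *
m=r.camera_model("wrist");I=r.grab_frame("wrist");np.save("w6.npy",m,allow_pickle=True);cv2.imwrite("pics/w6.png",I)
print(proj("wrist",[.4505,-.2127,.055],m),proj("wrist",[.4505,-.2127,.091],m))
t=np.linspace(0,2*np.pi,60)
c=proj("wrist",[.4505,-.2127,.067],m).astype(int)
f=lambda A:cv2.resize(A[c[1]-40:c[1]+40,c[0]-50:c[0]+50],(750,600),interpolation=cv2.INTER_CUBIC)
cv2.imwrite("pics/m6.png",np.clip(f(I).astype(float)*1.5,0,255).astype(np.uint8)); print(c)
E
```

```text
clock: 8.93
tcp_pos: [0.4513, -0.2135, 0.0543]
orientation: [3.113, 0.42, 0.0]
contact_force: [0.4, -0.1, 0.3]
grip_width: 0.0853
gripper_force: 0.0
tcp_pos: [0.4525, -0.2138, 0.2325]
[276.12348807 188.56032325] [275.97768318 197.64464907]
[276 191]
```

View pics/m6.png

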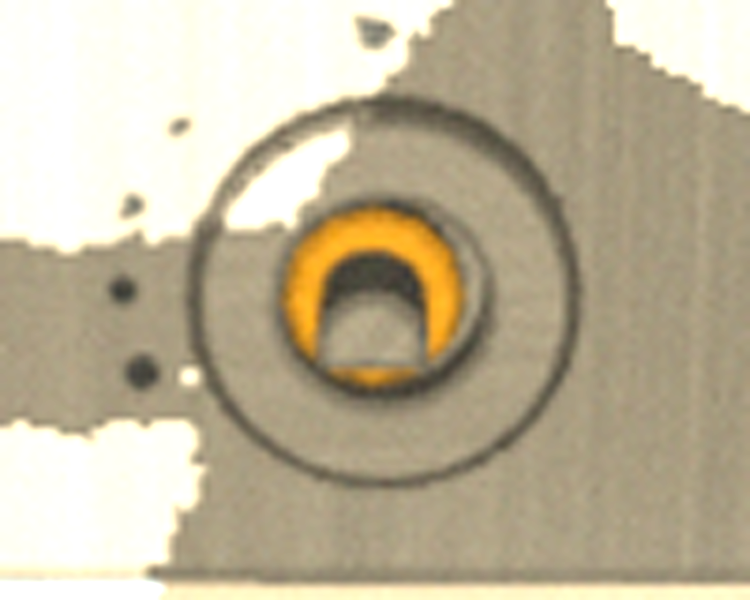

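The bezel lies flat and concentric round the bush. The spindle's D-tip is centred at u≈276 with its flat on the front side, which puts the axis at about (0.4509, -0.2126). Now I'll move to the knob.

```bash
python3 -m crank '[[0,0.2,0,0,1],[0,0.2,0,0,1],[0,0.2,0,0,1],[0,0.2,0,0,1],[0,0.2,0,0.1,1],[0,0.2,0,0.1,1],[0,0.2,0,0.1,1],[0,0.2,0,0.03,1]]'>/dev/null; python3 -m crank '[[-0.02,0.2,0,0,1],[-0.02,0.2,0,0,1],[0,0.14,-0.2,0,1],[0,0,-0.2,0,1],[0,0,-0.1,0,1],[0,0,0,0,1],[0,0,0,0,1]]'
python3 - <<'E'
from h import *
o=r.get_obs();m=r.camera_model("wrist");I=r.grab_frame("wrist");np.save("w7.npy",m,allow_pickle=True);cv2.imwrite("pics/w7.png",I)
c=proj("wrist",[.444,.2145,.01],m); print(c, "tcp",o["tcp_pos"],"yaw",2*np.degrees(np.arctan2(o["orientation"][1],o["orientation"][0])))
K=blob(cv2.inRange(I.max(2),0,75),*c,48);print(cv2.boundingRect(K))
x,f=knobfit("wrist",K,[.444,.2145,.52],m,S=3);print(x[:2],np.degrees(x[2]),f)
J=I.copy();cs=cv2.findContours(K,0,2)[0];cv2.drawContours(J,cs,-1,(0,255,0),1)
L=[(-.02,0,.035),(.0265,0,.035),(0,0,.035)]
for a in L: cv2.circle(J,tuple(np.int32(proj("wrist",[x[0]+a[0]*np.cos(x[2]),x[1]+a[0]*np.sin(x[2]),a[2]],m))),1,(0,0,255),-1)
u,v=c.astype(int);cv2.imwrite("pics/m7.png",cv2.resize(np.clip(J[v-75:v+75,u-75:u+75]*1.8,0,255).astype(np.uint8),(600,600)))
E
```

```text
clock: 10.82
tcp_pos: [0.4416, 0.2101, 0.1343]
orientation: [3.032, 0.821, -0.008]
contact_force: [0.4, 0.5, -0.2]
grip_width: 0.0851
gripper_force: 0.0
[275.33414195 194.59557341] tcp [0.4415623  0.21008456 0.13427164] yaw 30.284302709645214
(250, 166, 52, 62)
[0.44386435 0.21435195] 28.015513108119787 0.041213508872352644
```

View pics/m7.png

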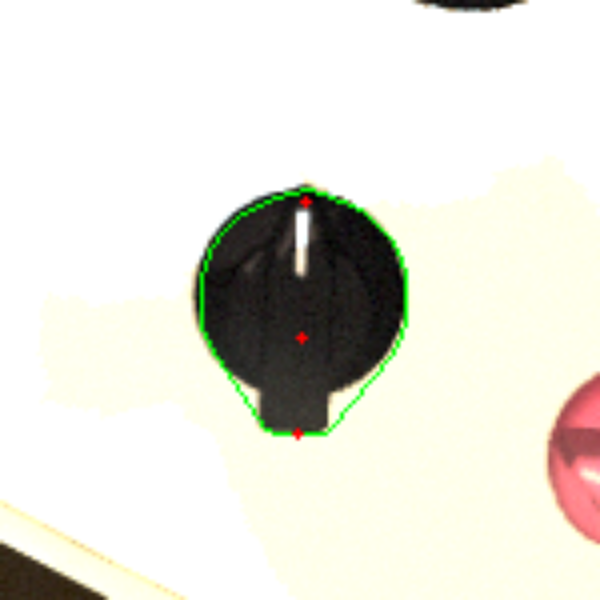

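The knob is square to the tool within about 2°: its nose is at (308,185) and its blunt end at (296,431) in the crop. The pink knob is close on the right, so I'll go down with the jaws part closed.

```bash
python3 -m crank '[[0.012,0.022,0,-0.04,-0.1],[0,0,0,0,-0.1],[0,0,-0.1,0,-0.1],[0,0,-0.15,0,-0.1],[0,0,-0.15,0,-0.1],[0,0,-0.1,0,-0.1],[0,0,-0.06,0,-0.1],[0,0,0,0,-0.1]]' 80; python3 -m crank '[[0,0,0,0,-0.1],[0,0,0,0,-1],[0,0,0,0,-1],[0,0,0,0,-1],[0,0,0,0,-1],[0,0,0,0,-1]]'
```

```text
clock: 11.53
tcp_pos: [0.4451, 0.2144, 0.023]
orientation: [3.045, 0.772, -0.003]
contact_force: [-0.1, -1.1, -0.1]
grip_width: 0.0385
gripper_force: 0.0
clock: 12.03
tcp_pos: [0.4468, 0.2157, 0.0259]
orientation: [-3.045, -0.772, -0.005]
contact_force: [-0.6, -0.8, 8.4]
grip_width: 0.0112
gripper_force: 78.6
```

```bash
python3 -m crank '[[0,0,0.05,0,-1],[0,0,0.15,0,-1],[0,0,0.2,0,-1],[0,0,0.2,-0.1,-1],[0,-0.1,0.2,-0.1,-1],[0,-0.2,0,-0.1,-1],[0,-0.2,0,0,-1],[0,-0.2,0,0,-1]]'; python3 -m crank '[[0,0,0,0,-1],[0,0,0,0,-1]]'>/dev/null;python3 - <<'E'
from h import *
o=r.get_obs();m=r.camera_model("wrist");I=r.grab_frame("wrist");np.save("w8.npy",m,allow_pickle=True);cv2.imwrite("pics/w8.png",I)
p=o["tcp_pos"];c=proj("wrist",[p[0],p[1],p[2]+.01],m); print(c, "tcp",p,"yaw",2*np.degrees(np.arctan2(o["orientation"][1],o["orientation"][0])))
u,v=c.astype(int);A=np.clip(I[v-70:v+70,u-95:u+95]*2.5,0,255).astype(np.uint8);cv2.imwrite("pics/m8.png",cv2.resize(A,(760,560)));print("crop origin",u-95,v-70,"x4")
E
```

```text
clock: 12.7
tcp_pos: [0.4458, 0.0755, 0.1835]
orientation: [3.114, 0.411, 0.006]
contact_force: [1.6, -1.5, -1.2]
grip_width: 0.0114
gripper_force: 78.5
[278.14385288 277.98973393] tcp [0.44555998 0.07393172 0.18233449] yaw 14.644949589735171
crop origin 183 207 x4
```

View pics/m8.png

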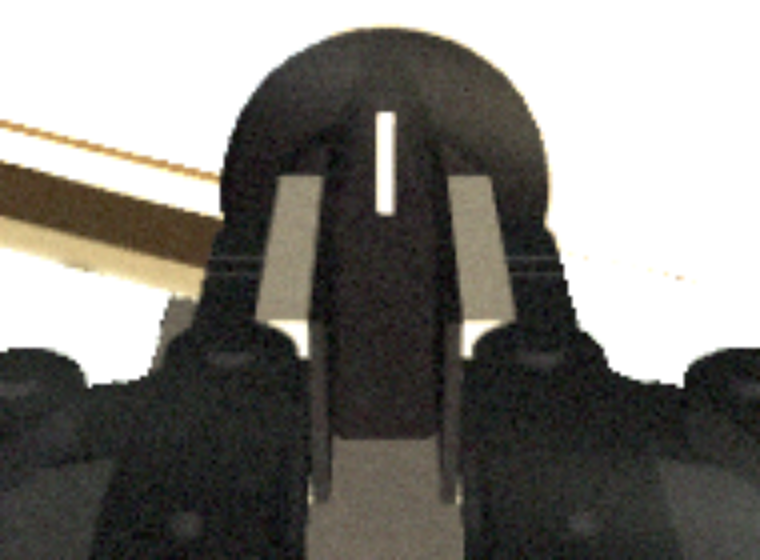

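The knob is held straight: the mark is vertical at u≈385 in the crop, the skirt spans 220–550 with its apex at v=27, and the blunt end is at v=438. I'll solve its offset in the tool from these.

Run:
```python
from h import *
from scipy.optimize import least_squares
m=np.load("w8.npy",allow_pickle=True).item(); p=np.array([.44556,.07393,.18233]); th=np.radians(14.65); R=np.array([[np.cos(th),-np.sin(th)],[np.sin(th),np.cos(th)]])
t=np.linspace(0,2*np.pi,180)
def pr(x,y,z): return proj("wrist",[*(p[:2]+R@[x,y]),p[2]+z],m)
def model(q):
    d,e,h=q
    S=np.array([pr(d+.023*np.cos(a),e+.023*np.sin(a),h+z) for z in(0,.008) for a in t])
    return np.array([S[:,1].min(),S[:,0].min(),S[:,0].max(),pr(d-.02,e,h+.035)[1],pr(d-.02,e,h+.035)[0]])
ob=np.array([207+27/4,183+220/4,183+550/4,207+438/4,183+386/4])
s=least_squares(lambda q:model(q)-ob,[0,0,-.02]);print(s.x,model(s.x)-ob)
for d in(-.002,0,.002): print(d,(model([d,0,-.0259])-ob).round(1))
```

```text
[-0.00394861 -0.00062019 -0.02768324] [ 0.2317163  -0.27318844  0.31133668 -0.22170369 -0.03422123]
-0.002 [-2.2 -1.9 -0.2 -1.3 -1.3]
0 [-5.7 -2.1 -0.1 -4.5 -1.3]
0.002 [-9.2 -2.3  0.1 -7.8 -1.3]
```

```bash
python3 -m crank '[[0.01,-0.2,0,0,-1],[0.01,-0.2,0,0,-1],[0.01,-0.2,0,0.008,-1],[0.012,-0.2,0,0,-1],[0,-0.2,0,0,-1],[0,-0.2,0,0,-1],[0,-0.2,-0.1,0,-1],[0,-0.027,-0.1,0,-1]]' 100 >/dev/null; python3 -m crank '[[0,0,-0.08,0,-1],[0,0,0,0,-1],[0,0,0,0,-1],[0,0,0,0,-1]]'
```

```text
clock: 13.92
tcp_pos: [0.4554, -0.2047, 0.1278]
orientation: [-3.113, -0.423, -0.002]
contact_force: [0.4, -0.6, -1.6]
grip_width: 0.0106
gripper_force: 102.5
```

```bash
python3 -m crank '[[-0.007,-0.033,0,-0.01,-1],[0,0,0,0,-1],[0,0,0,0,-1]]'; python3 -m crank '[[0,0,-0.015,0,-1],[0,0,-0.01,0,-1],[0,0,0,0,-1],[0,0,0,0,-1]]'
```

```text
clock: 14.17
tcp_pos: [0.4531, -0.2132, 0.1276]
orientation: [3.114, 0.405, 0.002]
contact_force: [0.6, 0.2, -0.7]
grip_width: 0.0106
gripper_force: 102.5
clock: 14.5
tcp_pos: [0.4525, -0.2126, 0.1215]
orientation: [-3.115, -0.406, 0.001]
contact_force: [-0.4, -0.2, -0.8]
grip_width: 0.0105
gripper_force: 102.5
```

```bash
python3 -m crank '[[0.007,0.006,0,0,-1],[0,0,0,0,-1],[0,0,0,0,-1]]'|grep tcp; python3 -m crank '[[0,0,-0.01,0,-1],[0,0,-0.01,0,-1],[0,0,0,0,-1]]'|grep -E "tcp|contact"; python3 -m crank '[[0,0,-0.01,0,-1],[0,0,0,0,-1]]'|grep -E "tcp|contact"
```

```text
tcp_pos: [0.4542, -0.2114, 0.1218]
tcp_pos: [0.4537, -0.2115, 0.1173]
contact_force: [0.1, 0.6, -0.4]
tcp_pos: [0.4538, -0.2115, 0.1154]
contact_force: [-0.4, -0.8, -0.9]
```

```bash
for i in 1; do python3 -m crank '[[0,0,-0.01,0,-1],[0,0,-0.01,0,-1],[0,0,0,0,-1]]'|grep -E "tcp|contact"; done; python3 -m crank '[[0,0,-0.01,0,-1],[0,0,-0.01,0,-1],[0,0,0,0,-1]]'|grep -E "tcp|contact|width"
```

```text
tcp_pos: [0.4538, -0.2115, 0.1113]
contact_force: [-0.5, 0.3, -0.0]
tcp_pos: [0.4538, -0.2115, 0.1073]
contact_force: [0.2, 0.1, -0.5]
grip_width: 0.0108
```

```bash
python3 -m crank '[[0,0,-0.01,0,-1],[0,0,-0.01,0,-1],[0,0,0,0,-1]]' 120|grep -E "tcp|contact"; python3 -m crank '[[0,0,-0.01,0,-1],[0,0,0,0,-1]]'|grep -E "tcp|contact"; python3 -m crank '[[0,0,-0.01,0,-1],[0,0,0,0,-1]]'|grep -E "tcp|contact"; python3 -m crank '[[0,0,-0.01,0,-1],[0,0,0,0,-1]]'|grep -E "tcp|contact"
```

```text
tcp_pos: [0.4538, -0.2115, 0.1033]
contact_force: [-0.7, 0.6, -1.2]
tcp_pos: [0.4539, -0.2115, 0.1014]
contact_force: [-0.2, -0.7, -0.5]
tcp_pos: [0.4541, -0.2116, 0.0998]
contact_force: [-2.2, 1.1, 3.5]
tcp_pos: [0.4541, -0.2116, 0.0979]
contact_force: [-2.4, 1.6, 5.5]
```

Home was reached near z=0.1005, and the spring is now engaged. I'll keep pressing to the stop.

```bash
for k in 1; do python3 -m crank '[[0,0,-0.01,0,-1],[0,0,0,0,-1]]'|grep -E "tcp|contact"; done; python3 -m crank '[[0,0,-0.01,0,-1],[0,0,0,0,-1]]'|grep -E "tcp|contact"; python3 -m crank '[[0,0,-0.007,0,-1],[0,0,0,0,-1]]'|grep -E "tcp|contact|gripper"
```

```text
tcp_pos: [0.4541, -0.2116, 0.096]
contact_force: [-2.5, 1.7, 7.9]
tcp_pos: [0.4543, -0.2117, 0.0948]
contact_force: [-3.4, 2.5, 13.8]
tcp_pos: [0.4546, -0.2117, 0.0946]
contact_force: [-8.1, 3.4, 27.0]
gripper_force: 126.3
```

```bash
python3 -m crank '[[0,0,0.002,0,-1],[0,0,0,0,-1],[0,0,0,0,-1],[0,0,0,0,-1],[0,0,0,0,-1],[0,0,0,0,-1],[0,0,0,0,-1],[0,0,0,0,-1]]'
```

```text
clock: 17.58
tcp_pos: [0.4545, -0.2117, 0.0947]
orientation: [3.114, 0.406, 0.001]
contact_force: [-6.8, 3.0, 23.4]
grip_width: 0.0096
gripper_force: 125.6
```

```bash
python3 -c "
from bench import r
print(r.hand_in())"
```

```text
the job is handed in; nothing more can be done
None
```

I handed the job in at 17.6 s: the bezel ring lies flat round the bush, and the knob is fully home on the spindle, still gripped and pressed to its stop with about 23 N; no move went near the jigger, matchbox or lime, though I took no picture after fitting the knob.

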